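# Load a turning blank into the lathe's feed chute

## Task

Pick up the round wooden blank from the bench, lay it flat in the flared upper mouth of the sloping feed chute, and push it down the chute past the sprung side brake until it rests against the escapement stop with the stop's sprung plate still pressed in a little. Be gentle with the stop: press it firmly, not hard, for its setting is different every time and has to be felt or seen. Leave the blank there on its own and do not disturb the bowl or the square offcut.

Things in the scene. Friction and masses are not known exactly. Their poses are not given: they have to be found in the camera images.
- blank: Round plain wooden disc, 64 mm across, 34 mm high, about 90 g, lying flat loose on the bench beyond the chute as seen from the robot. Origin: centre of its underside; z up through the disc.
- channel: Wooden feed chute on a low fixed stand, sloping 12 degrees, running sideways in front of the robot. Origin: centre line of the floor at the throat (flared mouth meets straight channel); x downhill along the floor, z square off the floor (12 degrees from vertical), y across, away from the robot. Floor at z = 0, x = -150 to 205 mm. All x, y, z below are in this frame.
- mouth (a point): Centre of the floor of the chute's flared upper mouth (x = -75 mm). The mouth spans x = -150 to 0 mm, inner width narrowing from 112 to 70 mm; side boards 34 mm high; open on top and at the upper end. Sliding the blank here takes under 1 N.
- slot (a point): Middle of the open slot on top of the straight channel (x = 82, z = 43 mm). Channel x = 0 to 205 mm, near wall's inner face at y = -35 mm, walls 38 mm high; from x = 0 to 165 mm steel keeper strips (z = 38 to 43 mm) overhang both sides, leaving a slot 46 mm wide (y = -23 to 23 mm), through which a narrow pusher can follow the blank.
- brake (a point): On the sprung steel cheek (side brake) inside the channel's far side, at x = 87, y = 25, z = 19 mm. Lead-in from about x = 5 mm, flat face at y = 25 mm from x = 45 to 130 mm; it yields outward up to 10 mm and squeezes the blank against the near wall. Pushing the blank along it takes 2 to 6 N, differing every time; the blank does not pass it by itself.
- gate: Steel escapement bracket across the chute's lower end (x = 191 to 203 mm, top 56 mm above the floor), carrying the stop on a rod. Origin and axes as the chute's, so it does not tell the stop's setting.
- stop_zone (a point): Point at x = 130, z = 18 mm, middle of where the stop may be, fixed to the chute. The stop is a steel plate on the gate, 34 mm wide, 4 to 32 mm above the floor, square to the chute. Its face is clamped anywhere from x = 115 to 145 mm, different every time, not measured: feel or see it. The plate is sprung: 0.5 N to start, then 1.5 N per mm for 8 mm, then solid.
- bowl: Small round wooden bowl, 100 mm across, 40 mm high, upright on the bench near the lower end of the chute; origin: centre of its underside. Leave alone.
- offcut: Square wooden offcut, 50 x 50 x 40 mm, on the bench near the upper end of the chute; origin: centre of its underside. Leave alone.
Mind the look-alikes: they are no part of the job. Leave any turquoise look-alike of the blank alone.

How it is judged:
By the outcome, as a careful person would: the job done as asked, in the order asked, and still so for the second after the job is handed in, with the robot touching nothing.
It also fails if it takes over 72 s, if anything falls off the work surface, if the arm or the gripper's body presses on something with over 40 N, if the wrist force passes 120 N, or if a joint passes its speed limit or range.

## Robot

A 6-joint arm with a two-finger parallel gripper is mounted at the origin on the work surface. World frame = base frame: x ahead of the robot, y to its left, z up, the work surface at z = 0. Lengths are in m, angles in rad, forces in N, time in s.
With the tool pointing down it reaches from about 0.325 to 0.775 m from the base axis. Payload 9.3 kg.
Tool frame: the origin (TCP) lies midway between the tips of the shut fingers; the grasp point (between the pads) lies 19 mm behind it (grasp_offset is the distance from the TCP to the grasp point, in m); z points along the fingers, y is the line along which they close (so a half turn about z gives the same grasp; the last joint's range is limited). The gripper opens to 85 mm and grips with 20 to 120 N. Pads are 22 mm wide; open, the fingers measure 114 mm over their backs; the gripper's body (76 mm by 85 mm) begins 54 mm behind the grasp point. The pads swing forward as they close: fully open they stand 13 mm farther back than shut.
Start: joints at [-1.454, 0.259, 0.021, 1.334, 0, 1.418], TCP at [0.147, -0.53, 0.231] pointing down, gripper open.
Joint ranges: [-3.04, 3.04], [-0.91, 1.82], [-1.04, 1.36], [-1.92, 1.95], [-1.52, 1.45], [-3.14, 3.14]. Speed limits (rad/s): [2.22, 2.22, 2.79, 3.14, 3.14, 3.14].

## Interface

Orientations are given as [roll, pitch, yaw] about the fixed x, y, z axes, in that order (R = Rz(yaw) Ry(pitch) Rx(roll)).
In Python, from cell import observe, get_image, camera_model, job_done, grasp_offset gives the robot as it stands.
- The arm moves only by the tool send_rows, never from a script. Its argument "commands" is one flat list of numbers, 6 for each row, row after row: the shift along the tool's x, y, z as a fraction of full scale, then the turn, a rotation vector about the tool's x, y, z as a fraction of full scale. In form: [tx, ty, tz, rx, ry, rz, tx, ty, tz, rx, ry, rz, ...]. A call has exactly 10 rows; each row shifts and turns the commanded pose from where the row before left it, along the tool's axes as they then stand; what a row does not reach is not made up. Full scale, the value 1, is 0.4 m for a shift and 2 rad for a turn. A row lasts 1/8 s, in which the tool goes at most 62.5 mm and 10.7 degrees, less where a joint would pass 70% of its speed; a pose out of reach is approached as far as the arm can. A call with a number of a shift or a turn outside -1 to 1 is refused whole. A call with a gripper value outside its range is refused whole. "grip" is the opening, from -1 (shut) to 1 (fully open), set as the call begins (left out, the last holds). The fingers move at their own pace and stop on an object; the grip force is fixed at half the most. Time passes only in rows, so rows that do not move let the fingers close, or fill a call up. It gives the time, the measured TCP pose, the force, the opening and the grip force at its end, in the units of the state.
- observe(): the state, without advancing time (a new reading comes with each control period).
- get_image(name): name is "scene" or "top"; returns the picture (400x640x3 uint8, red, green, blue); there is no depth.
- camera_model(name): a dict with "K" (3x3 intrinsics, pixels), "k1" (the pictures are not rectified: a ray, as slopes to the right and down, at radius r is drawn at 1 + k1 r^2 times it, then the intrinsics apply), "R" (3x3) and "t" (3): a world point X has camera coordinates R X + t. Camera axes: x right, y down, z forward; pixel columns grow to the right and rows downward; lengths in m; the calibration is good to about 2 mm. A picture is of the moment at which its call begins. camera_model takes no time and is no camera call.
- job_done(): hands the job in; it is judged then, once.
The state is a dict: "time": time; "joints": joint angles; "qvel": joint speeds; "joint_efforts": joint torques, N m; "position": TCP position; "orientation": TCP orientation; "wrist_force": force on the tool from outside, world axes, zero at the start; "torque": the same for the moment, N m; "width": finger opening in m; "grip_force": force on a finger pad.
Only numpy, scipy, OpenCV 4.12 (cv2) and the standard library are available. Lean on these libraries where they do the work, as an engineer would, in place of code of your own. Each camera call takes 0.05 s, during which the arm holds its last target. There are 200 camera calls.

## Working session

There is one attempt and no reset: what is moved stays moved. The work goes in short steps, Python scripts to look and compute and a tool call to move; the robot and the scene stay as the last step left them, time stands still between calls to the robot, and variables do not carry over. Pictures are saved under pics/ and viewed, at most 10 in all, crops included, and the job is handed in when it is done.

Besides the shell and the picture viewer there is one more tool, called by a JSON object that holds its "op" and its "data". send_rows: Moves the arm, as the interface text tells. Its arguments: {"type":"object","properties":{"commands":{"type":"array","items":{"type":"number","minimum":-1,"maximum":1}},"grip":{"type":"number"}},"required":["commands"]}

```bash
ls; mkdir -p pics; python3 - <<'E'
from cell import *
import cv2
print(observe(), grasp_offset)
for n in("scene","top"):
    cv2.imwrite(f"pics/{n}0.png",get_image(n)[:,:,::-1]); print(n,camera_model(n))
E
```

```text
pics
{'time': 0.0, 'joints': array([-1.45361392e+00,  2.59208730e-01,  2.07495313e-02,  1.33370658e+00,
        4.75314079e-06,  1.41822314e+00]), 'qvel': array([ 1.75574431e-03,  5.74455709e-04,  1.52621979e-04, -1.07024773e-04,
        5.22337658e-05, -1.61893577e-04]), 'joint_efforts': array([-3.76652497e-04, -5.55636621e+01,  3.44527960e+01,  1.37668691e-02,
       -1.04270562e-04, -6.43224780e-06]), 'position': array([ 0.14654988, -0.52981873,  0.23065237]), 'orientation': array([-3.14023984e+00, -2.12829110e-04,  2.69755446e-01]), 'wrist_force': array([-0.02408158, -0.35624788,  0.41045882]), 'torque': array([ 0.01902682,  0.0179972 , -0.01885419]), 'grip_force': 0.0, 'width': 0.08524969266938416} 0.0187
scene {'K': array([[461.75421716,   0.        , 318.12752944],
       [  0.        , 461.75421716, 200.89033426],
       [  0.        ,   0.        ,   1.        ]]), 'k1': -0.03330832746887749, 'R': array([[ 0.79485515,  0.60671784, -0.00993774],
       [ 0.38183194, -0.51282856, -0.76890262],
       [-0.47160329,  0.60737166, -0.63928867]]), 't': array([-0.50228989, -0.13896609,  1.43847157])}
top {'K': array([[473.52341604,   0.        , 316.61314615],
       [  0.        , 473.52341604, 204.34749574],
       [  0.        ,   0.        ,   1.        ]]), 'k1': -0.11177622720315969, 'R': array([[-0.01971933, -0.99972816,  0.01244024],
       [-0.99823992,  0.01899087, -0.05618193],
       [ 0.0559304 , -0.01352622, -0.99834304]]), 't': array([0.01641068, 0.62960585, 1.03748117])}
```

View pics/scene0.png

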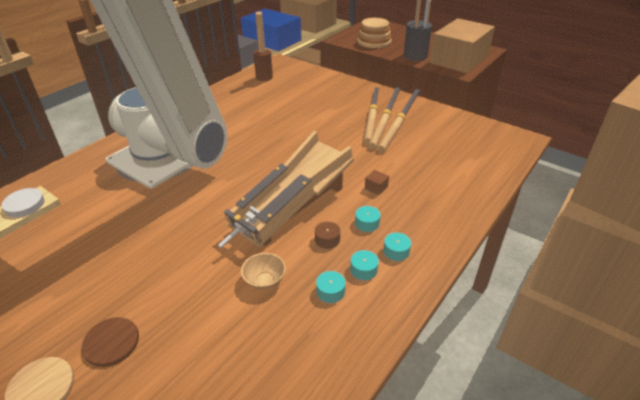

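View pics/top0.png

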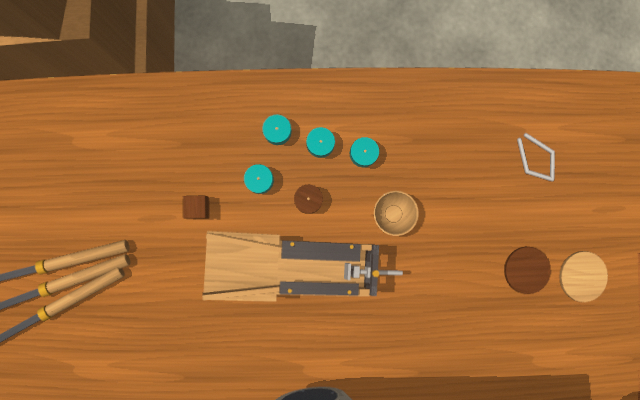

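The brown blank is at top (309,199) and scene (327,234). The chute's mouth is on the left in the top view (+y side), and its gate is at about (372,272). I'll enlarge both crops to measure the chute.

```bash
python3 - <<'E'
import cv2
a=cv2.imread("pics/top0.png")[180:310,195:415]; cv2.imwrite("pics/t1.png",cv2.resize(a,None,fx=3.6,fy=3.6,interpolation=cv2.INTER_CUBIC))
a=cv2.imread("pics/scene0.png")[125:255,210:360]; cv2.imwrite("pics/s1.png",cv2.resize(a,None,fx=4.5,fy=4.5,interpolation=cv2.INTER_CUBIC))
E
```

```text
(no output)
```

View pics/t1.png

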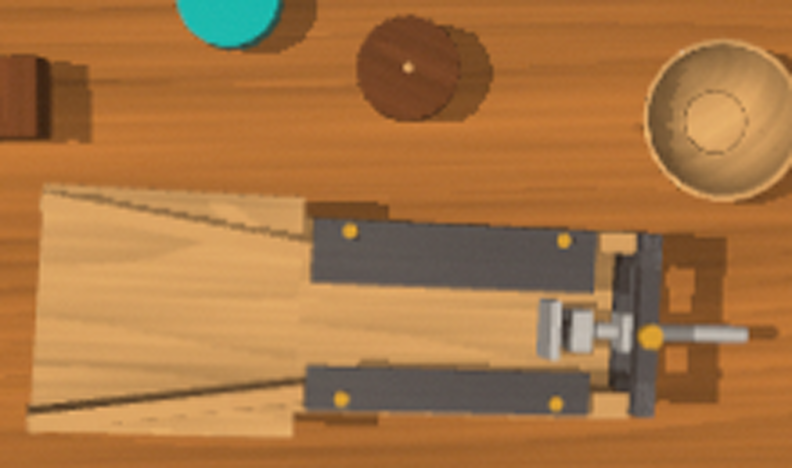

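View pics/s1.png

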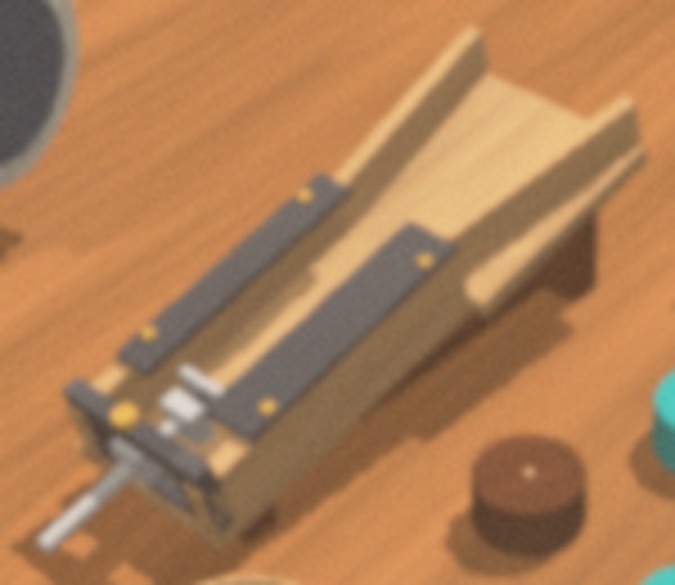

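Both crops show the keeper inner corners and the stop plate's face, at top crop (539,300–358). The blank's centre dot is at top crop (408,67). Next I'll triangulate the corners and fit the chute pose.

```bash
cat > h.py <<'E'
import numpy as np
from cell import *
from scipy.optimize import least_squares
C={n:camera_model(n) for n in("scene","top")}
def proj(n,X):
    c=C[n];p=c["R"]@np.asarray(X,float)+c["t"];s=p[:2]/p[2];s=s*(1+c["k1"]*(s@s));return c["K"][:2,:2]@s+c["K"][:2,2]
def ray(n,uv):
    c=C[n];d=np.linalg.solve(c["K"],[*uv,1])[:2];s=d.copy()
    for _ in range(20): s=d/(1+c["k1"]*(s@s))
    return -c["R"].T@c["t"],c["R"].T@np.array([*s,1])
def onplane(n,uv,z):
    o,d=ray(n,uv);return o+d*(z-o[2])/d[2]
def tri(a,b):
    A=[];y=[]
    for n,u in(("top",a),("scene",b)):
        o,d=ray(n,u);d=d/np.linalg.norm(d);P=np.eye(3)-np.outer(d,d);A.append(P);y.append(P@o)
    A=np.vstack(A);y=np.hstack(y);X=np.linalg.lstsq(A,y,rcond=None)[0];return X,np.linalg.norm(A@X-y)
def tc(u):return (np.array(u)+.5)/3.6-.5+[195,180]
def sc(u):return (np.array(u)+.5)/4.5-.5+[210,125]
def chR(yaw):
    a=np.radians(12);h=np.array([np.cos(yaw),np.sin(yaw),0]) # downhill horizontally
    x=h*np.cos(a)-np.array([0,0,np.sin(a)]);y=np.cross([0,0,1],h);return np.c_[x,y,np.cross(x,y)]
E
python3 - <<'E'
from h import *
K=[((0,23,43),(312,281),(408,225)),((165,23,43),(594,291),(214,406)),((0,-23,43),(307,367),(350,184)),((165,-23,43),(590,374),(152,366))]
P=[]
for m,a,b in K:
    X,e=tri(tc(a),sc(b));P.append(X);print(m,X.round(4),"gap",round(e,4))
P=np.array(P);print("len",np.linalg.norm(P[1]-P[0]),np.linalg.norm(P[3]-P[2]),"wid",np.linalg.norm(P[0]-P[2]),np.linalg.norm(P[1]-P[3]))
def f(p):
    R=chR(p[3]);return np.hstack([np.r_[proj("top",R@np.array(m)/1e3+p[:3])-tc(a),.7*(proj("scene",R@np.array(m)/1e3+p[:3])-sc(b))] for m,a,b in K])
s=least_squares(f,[.55,0,.08,-1.57]);p=s.x;print(p.round(4),f(p).round(2))
R=chR(p[3])
# stop: ray/plane z=32 in chute
for u in((540,300),(539,358)):
    o,d=ray("top",tc(u));l=R.T@(o-p[:3]);v=R.T@d;print("stop",(l+v*(.032-l[2])/v[2]).round(4))
for u,m in(((44,186),"mouth far outer, z34"),((30,408),"near inner")):
    o,d=ray("top",tc(u));l=R.T@(o-p[:3]);v=R.T@d;print(m,(l+v*(.034-l[2])/v[2]).round(4))
print("blank",onplane("top",tc((408,67)),.034),onplane("scene",sc((530,472)),.034),tri(tc((408,67)),sc((530,472))))
np.save("chute.npy",p)
for x in(-75,-150,82,205):print(x,R@np.array([x/1e3,0,0])+p[:3])
import cv2
im=cv2.imread("pics/top0.png")[180:240,280:345]
print("bowl/offcut", onplane("top",tc((726,120)),.04),onplane("top",tc((20,95)),.04))
for u in((258,179),(365,152),(320,142)):print("turq",onplane("top",u,.034))
E
```

```text
(0, 23, 43) [0.5174 0.0784 0.1106] gap 0.0011
(165, 23, 43) [ 0.5092 -0.0806  0.0829] gap 0.0035
(0, -23, 43) [0.4706 0.0823 0.117 ] gap 0.0001
(165, -23, 43) [ 0.4611 -0.0774  0.084 ] gap 0.0029
len 0.16165525155155214 0.16325919257815577 wid 0.04735158646849498 0.048160228133374665
[ 0.4951  0.0897  0.0737 -1.6363] [-0.33  0.43  0.31 -1.26 -0.3   0.19 -1.41  0.21 -0.03 -0.54  0.18  0.34
 -0.15 -0.79 -0.82  0.72]
stop [0.1365 0.0166 0.032 ]
stop [ 0.1375 -0.0171  0.032 ]
mouth far outer, z34 [-0.149   0.0699  0.034 ]
near inner [-0.1504 -0.0516  0.034 ]
blank [0.64264803 0.0231313  0.034     ] [0.64424188 0.02165303 0.034     ] (array([0.64289833, 0.02323332, 0.03203533]), np.float64(0.00020809269995276624))
-75 [0.49986798 0.16292786 0.08928208]
-150 [0.50467214 0.23613145 0.10487545]
82 [0.48981128 0.00968833 0.05663994]
205 [ 0.48193247 -0.11036557  0.0310668 ]
bowl/offcut [ 0.60631462 -0.16963385  0.04      ] [0.62971484 0.25935684 0.04      ]
turq [0.68721285 0.13233644 0.034     ]
turq [ 0.74299462 -0.10505702  0.034     ]
turq [ 0.7669966  -0.00579236  0.034     ]
```

```bash
cat >> h.py <<'E'
from scipy.spatial.transform import Rotation as Ro
def tool_R(tilt): # tool y along chute downhill; tilt: tool z = -chute z
    p=np.load("chute.npy")
    y=np.array([np.cos(p[3]),np.sin(p[3]),0]);z=np.array([0,0,-1.])
    if tilt: R=chR(p[3]);y=R[:,0];z=-R[:,2]
    return np.c_[np.cross(y,z),y,z]
def ch(v): p=np.load("chute.npy");return chR(p[3])@np.array(v,float)/1e3+p[:3]
def go(X,Rt):
    o=observe();R=Ro.from_euler("xyz",o["orientation"]).as_matrix()
    print("turn first, frac",(Ro.from_matrix(R.T@Rt).as_rotvec()/2).round(4),"then shift frac (new frame)",(Rt.T@(np.array(X)-o["position"])/.4).round(4))
def st():
    p=np.load("chute.npy");R=chR(p[3]);o=observe()
    print("t",round(o["time"],2),"chute mm",(R.T@(o["position"]-p[:3])*1e3).round(1),"F chute",(R.T@o["wrist_force"]).round(2),"w",o["width"],o["grip_force"])
E
python3 -c "
from h import *
go([.6428,.0231,.15],tool_R(0))"
```

```text
turn first, frac [-0.0006  0.      0.1677] then shift frac (new frame) [ 1.1474 -1.4607  0.2018]
```

{"op": "send_rows", "data": {"commands": [0,0,0,0,0,0.084,0,0,0,0,0,0.084,0.072,-0.091,0.012,0,0,0,0.072,-0.091,0.012,0,0,0,0.072,-0.091,0.012,0,0,0,0.072,-0.091,0.012,0,0,0,0.072,-0.091,0.012,0,0,0,0.072,-0.091,0.012,0,0,0,0.072,-0.091,0.012,0,0,0,0.072,-0.091,0.012,0,0,0], "grip": 1}}

```text
time: 1.35
position: [0.3965, -0.2534, 0.1926]
orientation: [-3.141, 0.0, -0.066]
wrist_force: [-0.0, 0.2, -0.5]
width: 0.0857
grip_force: 0.0
```

{"op": "send_rows", "data": {"commands": [0.072,-0.091,0.012,0,0,0,0.072,-0.091,0.012,0,0,0,0.072,-0.091,0.012,0,0,0,0.072,-0.091,0.012,0,0,0,0.072,-0.091,0.012,0,0,0,0.072,-0.091,0.012,0,0,0,0.072,-0.091,0.012,0,0,0,0.072,-0.091,0.012,0,0,0,0,0,0,0,0,0,0,0,0,0,0,0]}}

```text
time: 2.6
position: [0.6445, 0.0205, 0.1539]
orientation: [3.141, 0.001, -0.066]
wrist_force: [0.2, 0.4, 0.3]
width: 0.0852
grip_force: 0.0
```

```bash
python3 -c "
from h import *
st();print(observe()['position']);go([.6428,.0231,.0],tool_R(0))"
```

```text
t 2.6 chute mm [ 41.3 153.6  90.8] F chute [-0.44  0.13  0.17] w 0.08520156519286841 0.0
[0.64449913 0.02053858 0.15390335]
turn first, frac [ 0.0001  0.0006 -0.0001] then shift frac (new frame) [-0.0047 -0.0061  0.3848]
```

{"op": "send_rows", "data": {"commands": [-0.005,-0.006,0.055,0,0,0,0,0,0.055,0,0,0,0,0,0.055,0,0,0,0,0,0.055,0,0,0,0,0,0.055,0,0,0,0,0,0.055,0,0,0,0,0,0.025,0,0,0,0,0,0.025,0,0,0,0,0,0,0,0,0,0,0,0,0,0,0]}}

```text
time: 3.85
position: [0.6435, 0.023, 0.0032]
orientation: [3.142, -0.001, -0.066]
wrist_force: [0.5, -0.4, -0.3]
width: 0.0854
grip_force: 0.0
```

{"op": "send_rows", "data": {"commands": [0,0,0,0,0,0,0,0,0,0,0,0,0,0,0,0,0,0,0,0,0,0,0,0,0,0,0,0,0,0,0,0,0,0,0,0,0,0,0,0,0,0,0,0,0,0,0,0,0,0,0,0,0,0,0,0,0,0,0,0], "grip": -1}}

```text
time: 5.1
position: [0.6436, 0.0231, 0.0035]
orientation: [-3.142, -0.002, -0.066]
wrist_force: [-0.9, -0.1, 5.7]
width: 0.0623
grip_force: 65.6
```

{"op": "send_rows", "data": {"commands": [0,0,-0.04,0,0,0,0,0,-0.06,0,0,0,0,0,-0.08,0,0,0,0,0,-0.08,0,0,0,0,0,-0.08,0,0,0,0,0,-0.08,0,0,0,0,0,-0.08,0,0,0,0,0,0,0,0,0,0,0,0,0,0,0,0,0,0,0,0,0]}}

```text
time: 6.35
position: [0.6425, 0.0231, 0.2015]
orientation: [-3.142, 0.002, -0.066]
wrist_force: [0.4, 0.6, -1.5]
width: 0.0627
grip_force: 65.7
```

```bash
python3 -c "
from h import *
st();go(ch([-80,0,90]),tool_R(1))"
```

```text
t 6.35 chute mm [ 29.  151.5 136.8] F chute [-0.27  0.33 -1.55] w 0.06266955860839078 65.68016409873962
turn first, frac [ 0.1047  0.0009 -0.0004] then shift frac (new frame) [-0.3788 -0.2725  0.117 ]
```

{"op": "send_rows", "data": {"commands": [0,0,0,0.0525,0,0,0,0,0,0.0525,0,0,-0.054,-0.039,0.016,0,0,0,-0.054,-0.039,0.016,0,0,0,-0.054,-0.039,0.016,0,0,0,-0.054,-0.039,0.016,0,0,0,-0.054,-0.039,0.016,0,0,0,-0.054,-0.039,0.016,0,0,0,-0.054,-0.039,0.016,0,0,0,0,0,0,0,0,0]}}

```text
time: 7.6
position: [0.4971, 0.1299, 0.1812]
orientation: [-2.917, 0.002, -0.038]
wrist_force: [-0.3, 1.1, -0.3]
width: 0.0627
grip_force: 65.7
```

```bash
python3 -c "
from h import *
import cv2
st();go(ch([-80,0,12]),tool_R(1))
a=get_image('top')[180:310,195:415,::-1];b=get_image('scene')[105:255,230:390,::-1]
a=cv2.resize(a,None,fx=3.6,fy=3.6);b=cv2.resize(b,None,fx=4,fy=4)
cv2.imwrite('pics/hold_s.png',b)"
```

```text
t 7.6 chute mm [-61.7  -0.6  96.8] F chute [-0.94 -0.4  -0.55] w 0.06266477420337459 65.6734549999237
turn first, frac [-0.0075  0.0037  0.0132] then shift frac (new frame) [ 0.0016 -0.0458  0.2119]
```

View pics/hold_s.png

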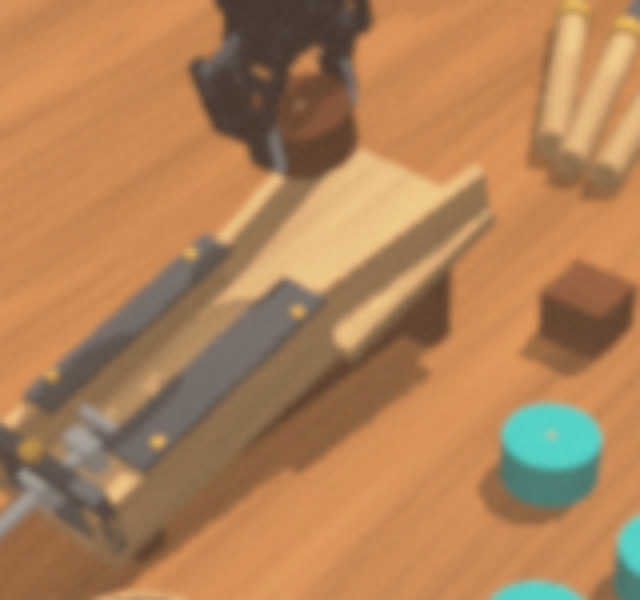

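The picture shows the blank (crop 315,110) held between the fingers above the mouth. I'll correct the small residual and come down.

{"op": "send_rows", "data": {"commands": [0,0,0,-0.007,0.004,0.013,0,-0.023,0,0,0,0,0,-0.023,0.03,0,0,0,0,0,0.04,0,0,0,0,0,0.04,0,0,0,0,0,0.03,0,0,0,0,0,0.02,0,0,0,0,0,0,0,0,0,0,0,0,0,0,0,0,0,0,0,0,0]}}

```text
time: 8.95
position: [0.4991, 0.1356, 0.1238]
orientation: [-2.911, -0.003, -0.03]
wrist_force: [0.6, 0.7, -0.7]
width: 0.0626
grip_force: 65.7
```

```bash
python3 -c "
from h import *
st();go(ch([-80,0,5]),tool_R(1))"
```

```text
t 8.95 chute mm [-55.5   1.   39.5] F chute [-0.53  0.55 -0.81] w 0.0626321695847392 65.68852543830872
turn first, frac [-0.0105  0.0024  0.0177] then shift frac (new frame) [-0.0024 -0.0614  0.0862]
```

```bash
python3 -c "
from h import *
print(observe()['joints'].round(3),observe()['qvel'].round(3)); print(Ro.from_matrix(tool_R(1)).as_euler('xyz'))"
```

```text
[-0.031  0.239 -0.31   1.018  0.23   3.141] [ 0.     0.002 -0.001 -0.001 -0.001  0.001]
[-2.93215314  0.         -0.06553334]
```

Joint 6 is at its limit, so I'll raise the blank and give the gripper a half turn, which leaves the grasp the same.

{"op": "send_rows", "data": {"commands": [0,0,-0.06,0,0,0,0,0,-0.06,0,0,0,0,0,0,0,0,-0.09,0,0,0,0,0,-0.09,0,0,0,0,0,-0.09,0,0,0,0,0,-0.09,0,0,0,0,0,-0.09,0,0,0,0,0,-0.09,0,0,0,0,0,-0.09,0,0,0,0,0,-0.09]}}

```text
time: 10.2
position: [0.4985, 0.1246, 0.1705]
orientation: [-3.115, -0.229, 1.413]
wrist_force: [0.2, -0.3, -1.3]
width: 0.0628
grip_force: 65.7
```

{"op": "send_rows", "data": {"commands": [0,0,0,0,0,-0.09,0,0,0,0,0,-0.09,0,0,0,0,0,-0.09,0,0,0,0,0,-0.09,0,0,0,0,0,-0.09,0,0,0,0,0,-0.09,0,0,0,0,0,-0.09,0,0,0,0,0,-0.09,0,0,0,0,0,-0.09,0,0,0,0,0,0]}}

```text
time: 11.45
position: [0.4984, 0.1246, 0.1704]
orientation: [2.912, -0.016, 3.031]
wrist_force: [-0.0, 0.6, -1.2]
width: 0.062
grip_force: 65.7
```

```bash
sed -i 's/return np.c_\[np.cross(y,z),y,z\]/y=-y; return np.c_[np.cross(y,z),y,z]/' h.py; python3 -c "
from h import *
st();go(ch([-80,0,50]),tool_R(1));print(observe()['joints'].round(3))"
```

```text
t 11.45 chute mm [-54.4   1.1  87.3] F chute [-0.33 -0.06 -1.28] w 0.061996953565320215 65.72530388832092
turn first, frac [ 0.0103 -0.003  -0.0237] then shift frac (new frame) [0.0027 0.0641 0.0932]
[-0.053  0.204 -0.23   1.139  0.23   0.059]
```

{"op": "send_rows", "data": {"commands": [0,0,0,0.01,-0.003,-0.023,0.003,0.032,0,0,0,0,0,0.032,0,0,0,0,0,0,0.04,0,0,0,0,0,0.04,0,0,0,0,0,0.04,0,0,0,0,0,0.04,0,0,0,0,0,0.02,0,0,0,0,0,0,0,0,0,0,0,0,0,0,0]}}

```text
time: 12.7
position: [0.5001, 0.1649, 0.1056]
orientation: [2.931, 0.0, 3.076]
wrist_force: [0.1, 0.9, -0.5]
width: 0.0624
grip_force: 65.7
```

```bash
python3 -c "
from h import *
st();go(ch([-80,0,5]),tool_R(1))"
```

```text
t 12.7 chute mm [-80.3   0.1  15.5] F chute [-0.79  0.   -0.73] w 0.062390148635375745 65.72977781295776
turn first, frac [ 0.0004  0.0001 -0.    ] then shift frac (new frame) [ 0.0001 -0.0007  0.0263]
```

{"op": "send_rows", "data": {"commands": [0,0,0.008,0,0,0,0,0,0.008,0,0,0,0,0,0.006,0,0,0,0,0,0.004,0,0,0,0,0,0,0,0,0,0,0,0,0,0,0,0,0,0,0,0,0,0,0,0,0,0,0,0,0,0,0,0,0,0,0,0,0,0,0]}}

```text
time: 13.95
position: [0.4998, 0.1668, 0.0949]
orientation: [2.932, -0.001, 3.076]
wrist_force: [-2.3, -0.8, 5.5]
width: 0.0626
grip_force: 66.0
```

{"op": "send_rows", "data": {"commands": [0,0,0,0,0,0,0,0,0,0,0,0,0,0,0,0,0,0,0,0,0,0,0,0,0,0,0,0,0,0,0,0,0,0,0,0,0,0,0,0,0,0,0,0,-0.03,0,0,0,0,0,-0.05,0,0,0,0,0,-0.08,0,0,0], "grip": 1}}

```text
time: 15.2
position: [0.4986, 0.1534, 0.1583]
orientation: [2.932, -0.002, 3.076]
wrist_force: [0.6, -0.7, 0.9]
width: 0.0855
grip_force: 0.0
```

{"op": "send_rows", "data": {"commands": [0,0,-0.08,0,0,0,0,0,0,0,0,0,0,0.06,0,0,0,0,0,0.06,0,0,0,0,0,0.06,0,0,0,0,0,0,0,0,0,0,0,0,0,0,0,0,0,0,0,0,0,0,0,0,0,0,0,0,0,0,0,0,0,0], "grip": -1}}

```text
time: 16.45
position: [0.5033, 0.2168, 0.2037]
orientation: [2.931, -0.001, 3.075]
wrist_force: [-0.8, 0.3, -0.1]
width: 0.0
grip_force: 0.0
```

```bash
python3 -c "
from h import *
import cv2
st();print(observe()['joints'].round(3));go(ch([-132,-1,50]),tool_R(1))
b=get_image('scene')[105:255,230:390,::-1]; t=get_image('top')[180:310,195:415,::-1]
cv2.imwrite('pics/rel.png',np.vstack([cv2.resize(b,(320,300)),cv2.resize(t,(320,189))]).repeat(1,0))
"
```

```text
t 16.45 chute mm [-1.516e+02 -1.000e-01  1.007e+02] F chute [-0.19 -0.85 -0.18] w 4.5012744223651823e-05 0.0
[ 0.141  0.218 -0.121  1.189  0.206  0.212]
turn first, frac [ 0.0003 -0.0003 -0.0004] then shift frac (new frame) [ 0.0022 -0.049   0.1268]
```

View pics/rel.png

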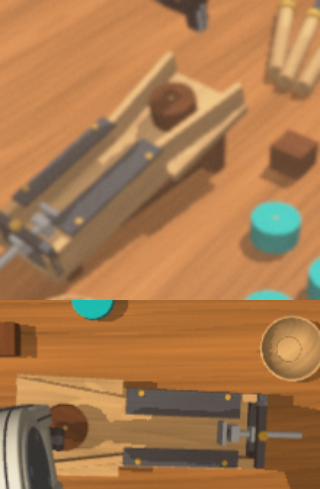

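The blank (scene part 172,105; top part 70,427) lies flat in the mouth. I'll lower the shut fingers behind it.

{"op": "send_rows", "data": {"commands": [0.004,0,0.04,0,0,0,0,0,0.05,0,0,0,0,0,0.05,0,0,0,0,0,0.05,0,0,0,0,0,0.03,0,0,0,0,0,0,0,0,0,0,-0.02,0,0,0,0,0,-0.02,0,0,0,0,0,-0.02,0,0,0,0,0,-0.02,0,0,0,0]}}

```text
time: 17.8
position: [0.5008, 0.2037, 0.1112]
orientation: [2.931, -0.0, 3.076]
wrist_force: [0.5, 0.3, 0.1]
width: -0.0001
grip_force: 0.2
```

```bash
python3 -c "
from h import *
st();go(ch([-60,-2,10]),tool_R(1))"
```

```text
t 17.8 chute mm [-119.4   -1.7   12.9] F chute [-0.36  0.46 -0.02] w -6.713018159661767e-05 0.2464399952441454
turn first, frac [ 0.0005 -0.0001 -0.0002] then shift frac (new frame) [ 0.0007 -0.1485  0.0074]
```

{"op": "send_rows", "data": {"commands": [0,-0.015,0.005,0,0,0,0,-0.015,0,0,0,0,0,-0.015,0,0,0,0,0,-0.015,0,0,0,0,0,-0.015,0,0,0,0,0,-0.015,0,0,0,0,0,-0.015,0,0,0,0,0,-0.015,0,0,0,0,0,-0.015,0,0,0,0,0,-0.015,0,0,0,0]}}

```text
time: 19.05
position: [0.4969, 0.1458, 0.0965]
orientation: [2.931, -0.001, 3.076]
wrist_force: [0.2, 0.6, -0.1]
width: -0.0001
grip_force: 0.1
```

```bash
python3 -c "
from h import *
import cv2
st()
b=get_image('scene')[105:255,230:390,::-1]
cv2.imwrite('pics/push1.png',cv2.resize(b,(480,450)))
"
```

```text
t 19.05 chute mm [-59.6  -1.9  10.6] F chute [-0.57  0.13 -0.26] w -6.857492429101848e-05 0.12921986170113087
```

View pics/push1.png

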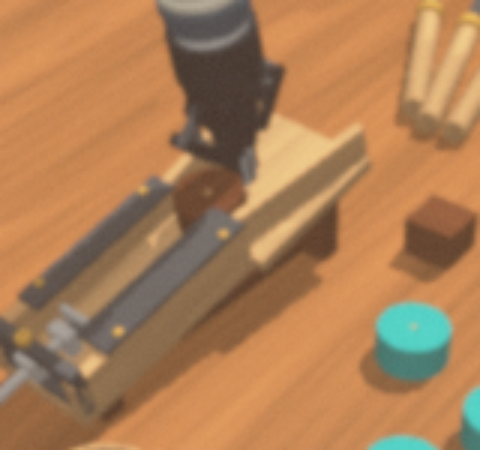

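The blank (dot at crop 208,190) is entering the throat with the fingers behind it. I'll measure its offset from the pusher.

```bash
cat >> h.py <<'E'
def chpt(n,uv,z):
    p=np.load("chute.npy");R=chR(p[3]);o,d=ray(n,uv);l=R.T@(o-p[:3]);v=R.T@d;return ((l+v*(z/1e3-l[2])/v[2])*1e3).round(1)
E
python3 -c "
from h import *
print(chpt('scene',(208.5/3-.5+230,190.5/3-.5+105),34))"
```

```text
[-16.3   0.2  34. ]
```

{"op": "send_rows", "data": {"commands": [0,-0.015,0,0,0,0,0,-0.015,0,0,0,0,0,-0.015,0,0,0,0,0,-0.015,0,0,0,0,0,-0.015,0,0,0,0,0,-0.015,0,0,0,0,0,-0.015,0,0,0,0,0,-0.015,0,0,0,0,0,-0.015,0,0,0,0,0,-0.015,0,0,0,0]}}

```text
time: 20.35
position: [0.4931, 0.0874, 0.084]
orientation: [2.931, -0.0, 3.076]
wrist_force: [-1.3, 3.6, 1.5]
width: 0.0001
grip_force: 1.9
```

```bash
python3 -c "
from h import *
st()"
```

```text
t 20.35 chute mm [ 0.2 -1.8 10.6] F chute [-3.75 -1.51  0.75] w 7.989118246420795e-05 1.948692575097084
```

{"op": "send_rows", "data": {"commands": [0,-0.012,0,0,0,0,0,-0.012,0,0,0,0,0,-0.012,0,0,0,0,0,-0.012,0,0,0,0,0,-0.012,0,0,0,0,0,-0.012,0,0,0,0,0,-0.012,0,0,0,0,0,-0.012,0,0,0,0,0,-0.012,0,0,0,0,0,-0.005,0,0,0,0]}}

```text
time: 21.6
position: [0.4902, 0.0432, 0.0745]
orientation: [2.931, -0.001, 3.076]
wrist_force: [0.8, 4.1, 2.7]
width: 0.0
grip_force: 2.2
```

```bash
python3 -c "
from h import *
import cv2
st()
t=get_image('top')[225:310,270:400,::-1];b=get_image('scene')[145:255,210:340,::-1]
cv2.imwrite('pics/push2.png',np.vstack([cv2.resize(t,(520,340)),cv2.resize(b,(520,440))])[:800])
"
```

```text
t 21.6 chute mm [45.5 -1.9 10.5] F chute [-4.65  0.53  1.82] w 4.355124515477553e-05 2.1976719796657562
```

{"op": "send_rows", "data": {"commands": [0,-0.0025,0,0,0,0,0,-0.0025,0,0,0,0,0,-0.0025,0,0,0,0,0,-0.0025,0,0,0,0,0,-0.0025,0,0,0,0,0,-0.0025,0,0,0,0,0,-0.0025,0,0,0,0,0,-0.0025,0,0,0,0,0,-0.0025,0,0,0,0,0,-0.0025,0,0,0,0]}}

```text
time: 22.95
position: [0.4895, 0.0337, 0.0725]
orientation: [2.931, -0.001, 3.076]
wrist_force: [-0.8, 3.0, 3.1]
width: -0.0
grip_force: 2.3
```

```bash
python3 -c "
from h import *
st()
import cv2
b=get_image('scene')[145:245,210:320,::-1]
cv2.imwrite('pics/push3.png',cv2.resize(b,(660,600),interpolation=cv2.INTER_CUBIC))"
```

```text
t 22.95 chute mm [55.3 -1.9 10.5] F chute [-3.56 -0.98  2.42] w -2.3066170374670036e-05 2.29277104139328
```

View pics/push3.png

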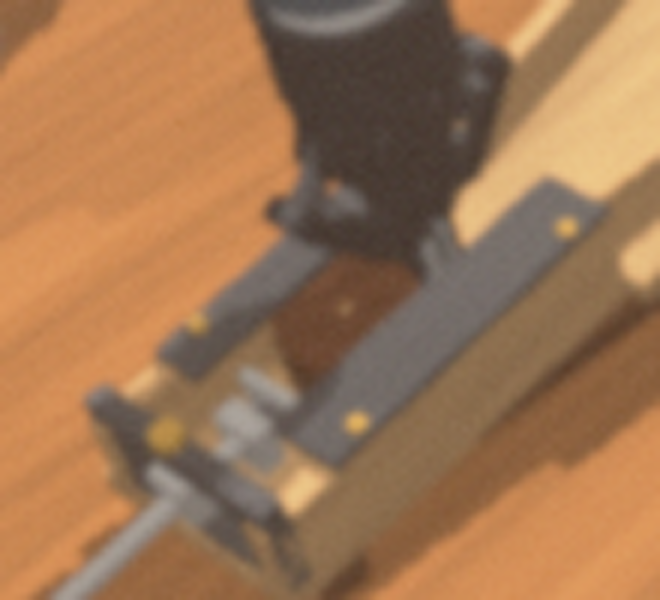

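The blank's dot is at crop (346,306), and a small gap to the plate (crop ~270,385) remains. I'll check the numbers and creep on.

```bash
python3 -c "
from h import *
f=lambda u:(np.array(u)+.5)/6-.5+[210,145]
print(chpt('scene',f((346,306)),34),chpt('scene',f((248,366)),32),chpt('scene',f((300,400)),32))"
```

```text
[99.2 -3.6 34. ] [144.7 -17.   32. ] [145.4  14.7  32. ]
```

{"op": "send_rows", "data": {"commands": [0,-0.0025,0,0,0,0,0,-0.0025,0,0,0,0,0,-0.0025,0,0,0,0,0,-0.0025,0,0,0,0,0,-0.0025,0,0,0,0,0,-0.0025,0,0,0,0,0,0,0,0,0,0,0,0,0,0,0,0,0,0,0,0,0,0,0,0,0,0,0,0]}}

```text
time: 24.25
position: [0.4891, 0.0278, 0.0712]
orientation: [2.932, -0.001, 3.076]
wrist_force: [0.1, 1.6, 3.2]
width: 0.0001
grip_force: 1.4
```

```bash
python3 -c "
from h import *
st()"
```

```text
t 24.25 chute mm [61.3 -1.9 10.5] F chute [-2.23 -0.02  2.81] w 6.552031466092871e-05 1.3587186858057976
```

{"op": "send_rows", "data": {"commands": [0,-0.0012,0,0,0,0,0,-0.0012,0,0,0,0,0,-0.0012,0,0,0,0,0,-0.0012,0,0,0,0,0,-0.0012,0,0,0,0,0,-0.0012,0,0,0,0,0,-0.0012,0,0,0,0,0,-0.0012,0,0,0,0,0,-0.0012,0,0,0,0,0,-0.0012,0,0,0,0]}}

```text
time: 25.5
position: [0.4888, 0.0232, 0.0703]
orientation: [2.931, -0.001, 3.076]
wrist_force: [-0.4, 3.6, 3.1]
width: 0.0001
grip_force: 2.3
```

```bash
python3 -c "
from h import *
st()"
```

```text
t 25.5 chute mm [66.  -1.9 10.5] F chute [-4.14 -0.6   2.31] w 7.559427178677449e-05 2.2747521847486496
```

{"op": "send_rows", "data": {"commands": [0,-0.001,0,0,0,0,0,-0.001,0,0,0,0,0,-0.001,0,0,0,0,0,-0.001,0,0,0,0,0,-0.001,0,0,0,0,0,0,0,0,0,0,0,-0.001,0,0,0,0,0,-0.001,0,0,0,0,0,-0.001,0,0,0,0,0,-0.001,0,0,0,0]}}

```text
time: 26.75
position: [0.4886, 0.02, 0.0696]
orientation: [2.931, -0.001, 3.076]
wrist_force: [0.4, 6.4, 4.3]
width: 0.0003
grip_force: 3.6
```

```bash
python3 -c "
from h import *
st()
import cv2
b=get_image('scene')[175:225,225:295,::-1];t=get_image('top')[235:310,330:400,::-1]
cv2.imwrite('pics/push4.png',np.hstack([cv2.resize(b,(400,286),interpolation=cv2.INTER_CUBIC),cv2.resize(t,(267,286),interpolation=cv2.INTER_CUBIC)]))"
```

```text
t 26.75 chute mm [69.3 -1.9 10.5] F chute [-7.21 -0.06  2.89] w 0.0003273257978778845 3.587946742773056
```

View pics/push4.png

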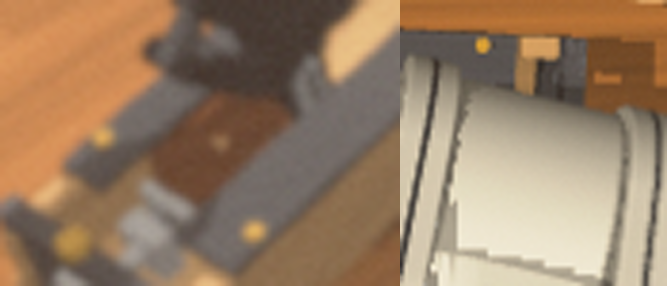

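The blank (crop ~220,145) now touches the plate (crop ~165,200), and the force has risen to 7 N. I'll press a little more and then read it.

{"op": "send_rows", "data": {"commands": [0,-0.001,0,0,0,0,0,-0.001,0,0,0,0,0,-0.001,0,0,0,0,0,0,0,0,0,0,0,0,0,0,0,0,0,0,0,0,0,0,0,0,0,0,0,0,0,0,0,0,0,0,0,0,0,0,0,0,0,0,0,0,0,0]}}

```text
time: 28.1
position: [0.4885, 0.0191, 0.0694]
orientation: [2.93, -0.0, 3.076]
wrist_force: [-0.5, 6.9, 4.0]
width: 0.0001
grip_force: 4.1
```

```bash
python3 -c "
from h import *
st()"
```

```text
t 28.1 chute mm [70.3 -1.9 10.5] F chute [-7.55 -0.97  2.47] w 0.0001112527697784511 4.08795028924942
```

{"op": "send_rows", "data": {"commands": [0,0.001,0,0,0,0,0,0.002,0,0,0,0,0,0.005,0,0,0,0,0,0.01,0,0,0,0,0,0.015,0,0,0,0,0,0.015,0,0,0,0,0,0,-0.03,0,0,0,0,0,-0.05,0,0,0,0,0,-0.07,0,0,0,0,0,-0.07,0,0,0]}}

```text
time: 29.35
position: [0.4885, 0.0187, 0.1609]
orientation: [2.932, -0.0, 3.076]
wrist_force: [1.3, 0.2, 1.1]
width: 0.0004
grip_force: 0.0
```

{"op": "send_rows", "data": {"commands": [0,0,-0.08,0,0,0,0,0.08,-0.08,0,0,0,0,0.1,0,0,0,0,0,0.1,0,0,0,0,0,0.1,0,0,0,0,0,0.1,0,0,0,0,0,0.1,0,0,0,0,0,0,0,0,0,0,0,0,0,0,0,0,0,0,0,0,0,0]}}

```text
time: 30.6
position: [0.5027, 0.2312, 0.2703]
orientation: [2.932, -0.001, 3.075]
wrist_force: [-0.5, -1.0, -1.1]
width: 0.0
grip_force: 0.0
```

```bash
python3 -c "
from h import *
st()
import cv2
b=get_image('scene')[175:225,225:295,::-1];t=get_image('top')[235:310,290:400,::-1]
cv2.imwrite('pics/fin.png',np.hstack([cv2.resize(b,(380,272),interpolation=cv2.INTER_CUBIC),cv2.resize(t,(400,272),interpolation=cv2.INTER_CUBIC)]))"
```

```text
t 30.6 chute mm [-179.5   -1.7  162.9] F chute [ 1.2  -0.48 -0.85] w 1.2870963427040989e-06 0.0
```

View pics/fin.png

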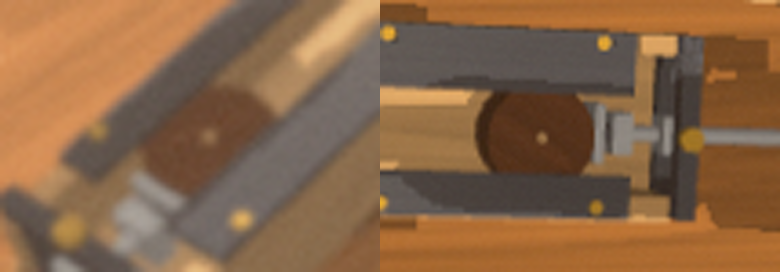

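The blank (dot at crop 542,138) sits against the plate (crop 594–606) with the arm clear. I'll check the plate's shift against the first picture and whether everything is holding still.

```bash
python3 -c "
from h import *
import cv2
a=cv2.imread('pics/top0.png').astype(int).sum(2)//3; b=get_image('top').astype(int).sum(2)//3
print('col',list(range(342,366)))
for r in (268,271,274): print(a[r,342:366].tolist());print(b[r,342:366].tolist())
d=np.abs(a-b)
print('bowl diff',d[195:235,375:420].max(),'offcut',d[195:220,183:210].mean())
"
```

```text
col [342, 343, 344, 345, 346, 347, 348, 349, 350, 351, 352, 353, 354, 355, 356, 357, 358, 359, 360, 361, 362, 363, 364, 365]
[158, 158, 144, 130, 130, 129, 167, 182, 182, 77, 73, 79, 167, 183, 182, 183, 183, 165, 112, 111, 111, 116, 107, 130]
[54, 56, 52, 57, 57, 56, 66, 117, 132, 133, 74, 81, 119, 134, 134, 133, 134, 131, 114, 111, 113, 117, 109, 82]
[153, 154, 137, 130, 129, 128, 182, 182, 152, 65, 64, 112, 170, 184, 184, 184, 182, 168, 129, 176, 176, 176, 175, 173]
[53, 54, 50, 52, 54, 55, 54, 133, 133, 117, 64, 77, 121, 135, 134, 133, 135, 133, 130, 130, 129, 128, 127, 125]
[158, 159, 135, 130, 129, 129, 181, 183, 157, 73, 72, 130, 185, 185, 185, 185, 184, 146, 110, 111, 118, 117, 117, 134]
[52, 52, 54, 54, 54, 52, 59, 132, 134, 121, 71, 81, 137, 135, 135, 134, 135, 125, 111, 113, 113, 113, 106, 96]
bowl diff 8 offcut 2.4133333333333336
```

```bash
python3 -c "
from cell import *
print(job_done())"
```

```text
the job is handed in; nothing more can be done
None
```

I handed the job in at about 31 s: the blank rests against the escapement stop with the plate pressed in about 2 mm, the arm is clear, and the bowl and offcut are undisturbed.

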